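# Mirror the ink row into the other rack

### The job

The illustrator has turned her seat round and wants her row of four inks mirrored: move all four from the filled rack to the empty one in reverse order, so that the one now nearest the robot ends up in the compartment farthest from the robot, the next one in the next compartment, and so on, to the farthest one, which goes nearest. Keep every bottle upright all the way, and leave each standing flat in its own compartment, let go and at rest.

Things in the scene. Friction and masses are not known exactly. Their poses are not given: they have to be found in the camera images.
- tall_bottle: Tall slim round ink bottle, white with a paper label band and a black cap: body 32 mm diameter up to 58 mm, then a shoulder, broad cap 30 mm diameter from 66 to 84 mm (overall height 84 mm). Origin: centre of the underside, z up. About 60 g. Plain grip: across the body, 35 to 50 mm above the origin.
- squat_jar: Squat round paint jar, white with a wide flat black lid: 45 mm diameter, lid 47 mm diameter from 30 to 46 mm (overall height 46 mm). Origin: centre of the underside, z up. About 90 g. Plain grip: across lid and body, about 30 mm above the origin.
- square_bottle: Square ink bottle, white: body 38 x 38 mm and 46 mm high, black cap 22 mm diameter from 50 to 66 mm (overall height 66 mm). Origin: centre of the underside, z up, x and y square to its flat sides; it stands within 0.15 rad of square to its rack. About 80 g. Plain grip: across two flats of the body, about 32 mm above the origin.
- cone_bottle: Cone-shaped ink bottle, white: foot 43 mm diameter, tapering from 6 mm up to an 18 mm neck at 44 mm, black cap 24 mm diameter from 54 to 78 mm (overall height 78 mm). Origin: centre of the underside, z up. About 70 g. Plain grip: across the cap, 66 to 70 mm above the origin.
- tall_bottle_pad: Fixed square cork pad, 52 x 52 x 4 mm, lying in the compartment of the filled rack where the tall bottle stands at the start; it stays there and marks that old place. The four look alike. Origin: centre of its underside, axes as those of the filled rack.
- squat_jar_pad: Fixed square cork pad, 52 x 52 x 4 mm, lying in the compartment of the filled rack where the squat jar stands at the start; it stays there and marks that old place. The four look alike. Origin: centre of its underside, axes as those of the filled rack.
- square_bottle_pad: Fixed square cork pad, 52 x 52 x 4 mm, lying in the compartment of the filled rack where the square bottle stands at the start; it stays there and marks that old place. The four look alike. Origin: centre of its underside, axes as those of the filled rack.
- cone_bottle_pad: Fixed square cork pad, 52 x 52 x 4 mm, lying in the compartment of the filled rack where the cone bottle stands at the start; it stays there and marks that old place. The four look alike. Origin: centre of its underside, axes as those of the filled rack.
- old_rack: Rack filled at the start, at the robot's left or right; cork pads inside raise the bottles to 10 mm above the desk. Fixed grey rack 252 mm long (x, points away from the robot within 0.25 rad), 68 wide (y). Four compartments at x = -93, -31, 31, 93, y = 0, each 58 x 60 inside; floor 6 above the desk, partitions 4 thick up to 22, long-side lips up to 10. Origin: underside centre, on the desk.
- new_rack: Rack empty at the start, without pads, on the other side. Fixed grey rack 252 mm long (x, points away from the robot within 0.25 rad), 68 wide (y). Four compartments at x = -93, -31, 31, 93, y = 0, each 58 x 60 inside; floor 6 above the desk, partitions 4 thick up to 22, long-side lips up to 10. Origin: underside centre, on the desk.
Not all that is in view belongs to the job. What is shaped like the square_bottle but orange is not meant.

How it is judged:
By the outcome, as a careful person would: the job done as asked, in the order asked, and still so for the second after the job is handed in, with the robot touching nothing.
It also fails if it takes over 112 s, if anything falls off the work surface, if the arm or the gripper's body presses on something with over 40 N, if the wrist force passes 120 N, or if a joint passes its speed limit or range.

### The arm

A 6-joint arm with a two-finger parallel gripper is mounted at the origin on the work surface. World frame = base frame: x ahead of the robot, y to its left, z up, the work surface at z = 0. Lengths are in m, angles in rad, forces in N, time in s.
With the tool pointing down it reaches from about 0.275 to 0.975 m from the base axis. Payload 8.4 kg.
Tool frame: the origin (TCP) lies between the finger pads; the fingertips stand 19 mm ahead of it and the grasp point (between the pads) is the TCP; x points along the fingers, z is the direction in which the jaws open and shut, and the axes are right-handed (so a half turn about x gives the same grasp; the last joint's range is limited). The gripper opens to 92 mm and grips with 3 to 60 N. Pads are 20 mm wide; open, the fingers measure 128 mm over their backs; the gripper's body (75 mm by 189 mm) begins 69 mm behind the grasp point.
Start: joints at [1.273, 0.353, 1.633, -0, 1.155, -0.002], TCP at [0.182, 0.598, 0.234] pointing down, gripper open.
Joint ranges: [-2.63, 2.63], [-0.92, 2.1], [0.06, 2.66], [-1.3, 4.44], [0, 2.69], [-3.02, 3.02]. Speed limits (rad/s): [2.22, 2.22, 2.79, 3.14, 3.14, 3.14].

### API

Orientations are given as a unit quaternion [w, x, y, z].
In Python, from plant import ctrl, capture gives the robot as it stands.
- The arm moves only by the tool servo_tool, never from a script. Its argument "rows" is a list of rows, each an object with "delta_pos": the shift along the tool's x, y, z in m, a list of three; "spin": the turn about the tool's x in rad. In form: [{"delta_pos": [x, y, z], "spin": spin}, ...]. A call has 1 to 12 rows; each row shifts and turns the commanded pose from where the row before left it, along the tool's axes as they then stand; what a row does not reach is not made up. A row lasts 1/8 s, in which the tool goes at most 62.5 mm and 10.7 degrees, less where a joint would pass 70% of its speed; a pose out of reach is approached as far as the arm can. A call is refused whole if a number of a shift passes 0.0625 or a number of a turn 0.188, either way. A call with a gripper value outside its range is refused whole. "jaw" is the closure in counts, from 0 (fully open) to 255 (shut), set as the call begins (left out, the last holds). The fingers move at their own pace and stop on an object; "squeeze" is the grip in N (left out, the last holds). Time passes only in rows, so rows that do not move let the fingers close. It gives the time, the measured TCP pose, the force and the opening at its end, in the units of the state.
- ctrl.get_state(): the state, without advancing time (a new reading comes with each control period).
- capture(name): name is "side" or "top" or "wrist"; returns a dict with "pixels" (384x512x3 uint8, red, green, blue), "camera_matrix" (3x3 intrinsics, pixels), "pose" (4x4, takes a point from camera to world coordinates). Camera axes: x right, y down, z forward; pixel columns grow to the right and rows downward; lengths in m; the calibration is good to about 2 mm. A picture is of the moment at which its call begins. There is no depth.
- ctrl.sign_off(): hands the job in, once; it reports no verdict.
The state is a dict: "clock": time; "q": joint angles; "qd": joint speeds; "tau": joint torques, N m; "tool_pos": TCP position; "eef_rot": TCP orientation; "ft_force": force on the tool from outside, world axes, zero at the start; "torque": the same for the moment, N m; "width": finger opening in m.
Only numpy, scipy, OpenCV 4.12 (cv2) and the standard library are available. Lean on these libraries where they do the work, as an engineer would, in place of code of your own. Each camera call takes 0.05 s, during which the arm holds its last target.

## Working session

There is one attempt and no reset: what is moved stays moved. The work goes in short steps, Python scripts to look and compute and a tool call to move; the robot and the scene stay as the last step left them, time stands still between calls to the robot, and variables do not carry over. Pictures are saved under pics/ and viewed, and the job is handed in when it is done.

Besides the shell and the picture viewer there is one more tool, called after ">>>" as name(argument=value, ...), one argument or row to a line, values as JSON. servo_tool: Moves the arm, as the interface text tells. Its arguments: {"type":"object","properties":{"rows":{"type":"array","items":{"type":"object","properties":{"delta_pos":{"type":"array","items":{"type":"number"}},"spin":{"type":"number"}}}},"jaw":{"type":"number"},"squeeze":{"type":"number"}},"required":["rows"]}

```bash
ls; mkdir -p pics; cat > h.py <<'E'
import numpy as np, cv2, json
from plant import ctrl, capture
def snap(name, fn):
    c=capture(name); cv2.imwrite('pics/'+fn+'.png', cv2.cvtColor(c['pixels'],cv2.COLOR_RGB2BGR)); 
    np.savez('pics/'+fn+'.npz',**c); return c
def ray(c,u,v,z):
    K=np.array(c['camera_matrix']);T=np.array(c['pose'])
    d=T[:3,:3]@np.linalg.solve(K,[u,v,1.]);o=T[:3,3]
    return o+d*(z-o[2])/d[2]
def proj(c,p):
    K=np.array(c['camera_matrix']);T=np.array(c['pose'])
    q=K@(T[:3,:3].T@(np.array(p)-T[:3,3])); return q[:2]/q[2]
E
python3 - <<'E'
from h import *
for n in ['top','side']:
    c=snap(n,n+'0'); print(n,np.round(c['camera_matrix'],1).tolist(),np.round(c['pose'],3).tolist())
s=ctrl.get_state(); print(s)
E
```

```text
pics
top [[394.3, 0.0, 256.4], [0.0, 394.3, 192.8], [0.0, 0.0, 1.0]] [[-0.052, -0.975, 0.217, 0.388], [-0.999, 0.051, -0.009, 0.04], [-0.002, -0.217, -0.976, 0.882], [0.0, 0.0, 0.0, 1.0]]
side [[364.9, 0.0, 256.6], [0.0, 364.9, 196.6], [0.0, 0.0, 1.0]] [[-0.941, -0.238, 0.242, 0.381], [-0.34, 0.657, -0.673, 0.56], [0.001, -0.716, -0.698, 0.572], [0.0, 0.0, 0.0, 1.0]]
{'clock': 0.1, 'q': array([ 1.27262184e+00,  3.53577761e-01,  1.63403428e+00,  2.79510178e-05,
        1.15524407e+00, -2.37898109e-03]), 'qd': array([-0.00048135, -0.00225269, -0.00129954, -0.00072978, -0.00051297,
       -0.00062571]), 'tau': array([ 3.79602152e-04, -5.94904518e+01, -3.34930944e+01,  6.97628874e-02,
        1.83907512e-02,  6.05473772e-06]), 'tool_pos': array([0.18204251, 0.59745734, 0.23295038]), 'eef_rot': array([ 0.56785842, -0.42111639,  0.56858832,  0.42060091]), 'ft_force': array([-0.47787637,  0.59006992,  0.3010452 ]), 'torque': array([-0.04441435,  0.00413484,  0.03300724]), 'width': 0.09184721539493593}
```

View pics/top0.png

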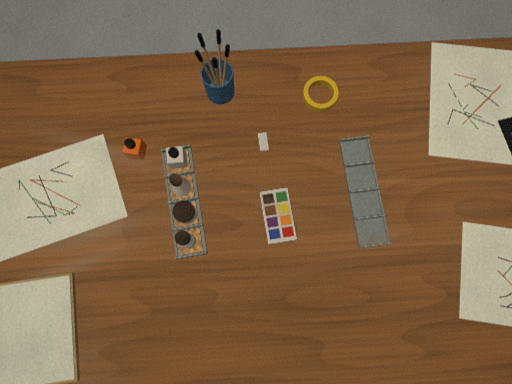

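View pics/side0.png

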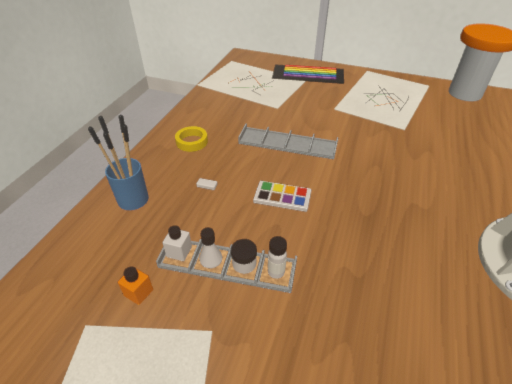

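Top view: the old rack is on the left. Near to far it holds the tall bottle (184,238), squat jar (184,212), cone (179,182) and square (176,156). The orange decoy at (132,146) stands outside the rack. The empty rack is on the right, from (355,138) to (374,245). Next I'll enlarge crops and measure.

```bash
python3 - <<'E'
import cv2,numpy as np
a=cv2.imread('pics/top0.png')
l=cv2.resize(a[130:265,150:220],None,fx=4.4,fy=4.4,interpolation=cv2.INTER_CUBIC)
r=cv2.resize(a[130:265,330:400],None,fx=4.4,fy=4.4,interpolation=cv2.INTER_CUBIC)
cv2.imwrite('pics/c1.png',np.hstack([l,r]))
s=cv2.imread('pics/side0.png')
cv2.imwrite('pics/c2.png',cv2.resize(s[215:295,145:305],None,fx=5,fy=5,interpolation=cv2.INTER_CUBIC))
E
```

```text
(no output)
```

View pics/c1.png

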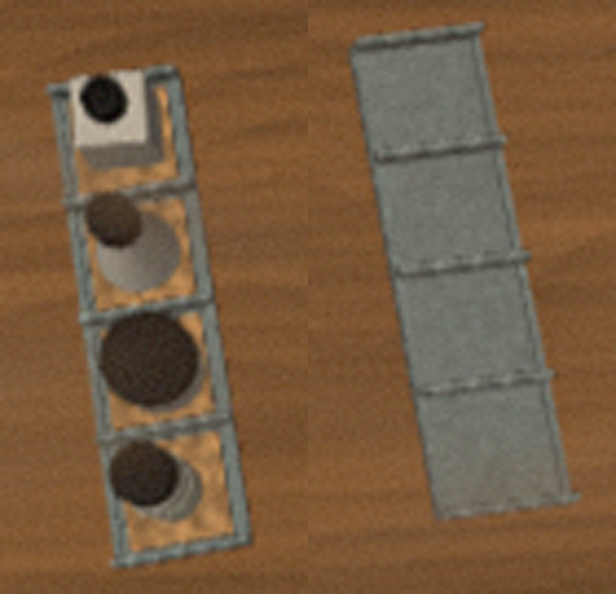

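View pics/c2.png

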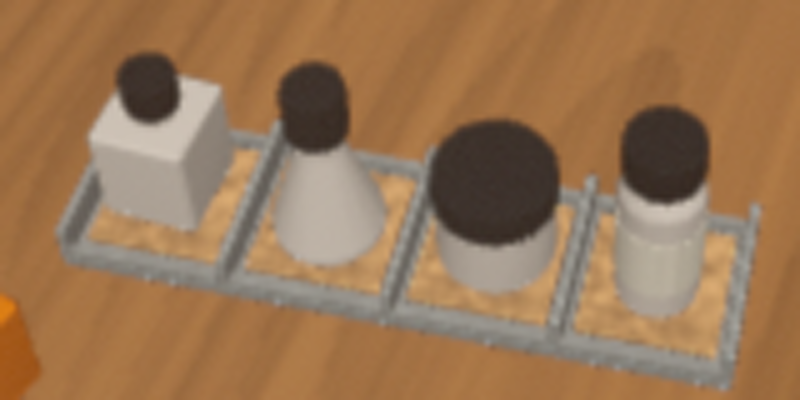

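```bash
cat > m.py <<'E'
from h import *
ct=dict(np.load('pics/top0.npz')); cs=dict(np.load('pics/side0.npz'))
f=lambda X,Y,ox:((X+.5)/4.4-.5+ox,(Y+.5)/4.4-.5+130)
R={'old':[((52,90),(176,71)),((67,200),(193,184)),((82,318),(211,300)),((98,438),(231,420)),((116,560),(250,541))],
'new':[((47,45),(172,28)),((68,155),(196,142)),((90,268),(220,256)),((110,386),(242,376)),((130,513),(267,497))]}
xs=np.array([124,62,0,-62,-124])/1000
for k in R:
    ox=150 if k=='old' else 330
    P=np.array([[ray(ct,*f(*p,ox),.022)[:2] for p in e] for e in R[k]])
    w=np.linalg.norm(P[:,0]-P[:,1],axis=1)
    src=np.array([[[x,.034],[x,-.034]] for x in xs]).reshape(-1,2); dst=P.reshape(-1,2)
    a=src-src.mean(0);b=dst-dst.mean(0)
    th=np.arctan2((a[:,0]*b[:,1]-a[:,1]*b[:,0]).sum(),(a*b).sum())
    print(k,'c',dst.mean(0).round(4),'yaw',th.round(4),'w',w.round(4),'len',np.linalg.norm(P[0].mean(0)-P[-1].mean(0)).round(4))
    c,s=np.cos(th),np.sin(th);Rm=np.array([[c,-s],[s,c]])
    print(np.abs(dst-(src@Rm.T+dst.mean(0))).max().round(4))
    for x in [-.093,-.031,.031,.093]: print((Rm@[x,0]+dst.mean(0)).round(4))
    im=cv2.imread('pics/top0.png');i2=cv2.imread('pics/side0.png')
def caps(c,roi):
    im=c['pixels'].astype(int); u0,v0,u1,v1=roi
    m=((im.max(2)<85)).astype(np.uint8); z=np.zeros_like(m); z[v0:v1,u0:u1]=m[v0:v1,u0:u1]
    n,l,st,ce=cv2.connectedComponentsWithStats(z)
    return [(st[i,4],ce[i]) for i in range(1,n) if st[i,4]>25]
T=sorted(caps(ct,(160,140,208,258)),key=lambda t:-t[1][1]); S=sorted(caps(cs,(160,222,296,285)),key=lambda t:-t[1][0])
print(T,S)
for nm,z,t,s in zip(['tall','squat','cone','square'],[.085,.048,.076,.068],T,S):
    print(nm,ray(ct,*t[1],z).round(4),ray(cs,*s[1],z).round(4))
E
python3 m.py
```

```text
old c [0.5716 0.196 ] yaw 0.1249 w [0.065  0.0649 0.0656 0.0666 0.0661] len 0.2465
0.0023
[0.4793 0.1844]
[0.5409 0.1921]
[0.6024 0.1998]
[0.6639 0.2076]
new c [ 0.574  -0.2098] yaw 0.0702 w [0.0666 0.0668 0.0667 0.0666 0.0685] len 0.2461
0.0025
[ 0.4812 -0.2163]
[ 0.5431 -0.2119]
[ 0.6049 -0.2076]
[ 0.6668 -0.2032]
[(np.int32(193), array([182.21243523, 237.30569948])), (np.int32(414), array([183.32850242, 210.68115942])), (np.int32(128), array([175.234375, 179.625   ])), (np.int32(36), array([185.25      , 152.63888889])), (np.int32(87), array([173.10344828, 152.06896552]))] [(np.int32(255), array([277.48627451, 245.53333333])), (np.int32(504), array([243.40277778, 251.18055556])), (np.int32(190), array([207.39473684, 236.17368421])), (np.int32(122), array([174.18032787, 232.        ]))]
tall [0.4808 0.1872 0.085 ] [0.4775 0.1896 0.085 ]
squat [0.5421 0.191  0.048 ] [0.5381 0.1942 0.048 ]
cone [0.6043 0.2022 0.076 ] [0.6009 0.2048 0.076 ]
square [0.6657 0.1817 0.068 ] [0.6648 0.2107 0.068 ]
```

```bash
cat >> h.py <<'E'
from scipy.spatial.transform import Rotation as Ro
def st():
    s=ctrl.get_state(); w,x,y,z=s['eef_rot']; R=Ro.from_quat([x,y,z,w]).as_matrix()
    return s,R
def togo(target,yaw=None):
    """tool-frame shift to world target, and spin so tool z is along +-(rack y axis)"""
    s,R=st(); d=R.T@(np.array(target)-s['tool_pos'])
    print('t',round(s['clock'],2),'pos',s['tool_pos'].round(4),'w',round(s['width'],4),'q6',s['q'][5].round(3),'tilt',R[:,0].round(4))
    print('tool y',R[:,1].round(3),'z',R[:,2].round(3))
    if yaw is not None:
        cur=np.arctan2(R[1,2],R[0,2]); 
        e=(yaw+np.pi/2-cur+np.pi/2)%np.pi-np.pi/2
        print('world yaw err',e.round(4),'spin',-e.round(4)) # x down -> spin negative of world yaw
        R=Ro.from_euler('z',e).as_matrix()@R
        print('shift after spin',(R.T@(np.array(target)-s['tool_pos'])).round(4))
    print('shift now',d.round(4)); 
E
python3 - <<'E'
from h import *
togo([.479,.188,.22],.125)
c=dict(np.load('pics/top0.npz')); print(ray(c,173.1,152.07,.068))
a=c['pixels'][135:175,160:200].astype(int)
m=((a.min(2)>150)&(a.max(2)-a.min(2)<40)).astype(np.uint8)
n,l,s,ce=cv2.connectedComponentsWithStats(m);print(s,ce)
k=1+s[1:,4].argmax();pts=np.argwhere(l==k)[:,::-1].astype(np.float32)
print(cv2.minAreaRect(pts))
for q in cv2.boxPoints(cv2.minAreaRect(pts)): print(ray(c,q[0]+160,q[1]+135,.056).round(4))
E
```

```text
t 0.1 pos [0.182  0.5975 0.233 ] w 0.0918 q6 -0.002 tilt [-4.0e-04 -1.2e-03 -1.0e+00]
tool y [-0.957  0.292  0.   ] z [ 0.292  0.957 -0.001]
world yaw err 0.4208 spin -0.4208
shift after spin [ 0.0135 -0.2436 -0.4433]
shift now [ 0.0133 -0.4034 -0.3051]
[0.66834686 0.20794634 0.068     ]
[[   0    0   40   40 1515]
 [   7   12   16   16   85]] [[19.72937294 19.43366337]
 [15.41176471 20.68235294]]
((14.025381088256836, 19.355331420898438), (14.249410629272461, 15.104374885559082), 85.91438293457031)
[0.6832 0.226  0.056 ]
[0.684  0.1928 0.056 ]
[0.6511 0.191  0.056 ]
[0.6504 0.2239 0.056 ]
```

>>> servo_tool(
  rows=[
    {"delta_pos":[0,0,0],"spin":-0.14},
    {"delta_pos":[0,0,0],"spin":-0.14},
    {"delta_pos":[0,0,0],"spin":-0.14},
    {"delta_pos":[0,-0.027,-0.049],"spin":0},
    {"delta_pos":[0,-0.027,-0.049],"spin":0},
    {"delta_pos":[0,-0.027,-0.049],"spin":0},
    {"delta_pos":[0,-0.027,-0.049],"spin":0},
    {"delta_pos":[0,-0.027,-0.049],"spin":0},
    {"delta_pos":[0,-0.027,-0.049],"spin":0},
    {"delta_pos":[0,-0.027,-0.049],"spin":0},
    {"delta_pos":[0,-0.027,-0.049],"spin":0},
    {"delta_pos":[0,-0.027,-0.049],"spin":0},
  ],
  jaw=0,
  squeeze=15,
)

```text
clock: 1.6
tool_pos: [0.4787, 0.1887, 0.2335]
eef_rot: [0.468, -0.53, 0.468, 0.53]
ft_force: [-0.4, 0.8, 1.0]
width: 0.0918
```

```bash
python3 - <<'E'
from h import *
c=snap('wrist','w1'); print(np.round(c['pose'],3).tolist(), c['camera_matrix'])
togo([.479,.188,.22],.125)
E
```

```text
[[-0.125, 0.953, 0.275, 0.401], [0.992, 0.12, 0.035, 0.178], [0.0, 0.277, -0.961, 0.385], [0.0, 0.0, 0.0, 1.0]] [[272.12132948   0.         252.06496827]
 [  0.         272.12132948 189.0379766 ]
 [  0.           0.           1.        ]]
t 1.65 pos [0.4819 0.1843 0.2336] w 0.0919 q6 -1.328 tilt [ 0.0022 -0.0025 -1.    ]
tool y [-0.992 -0.123 -0.002] z [-0.123  0.992 -0.003]
world yaw err 0.0018 spin -0.0018
shift after spin [0.0136 0.0025 0.0041]
shift now [0.0136 0.0025 0.004 ]
```

View pics/w1.png

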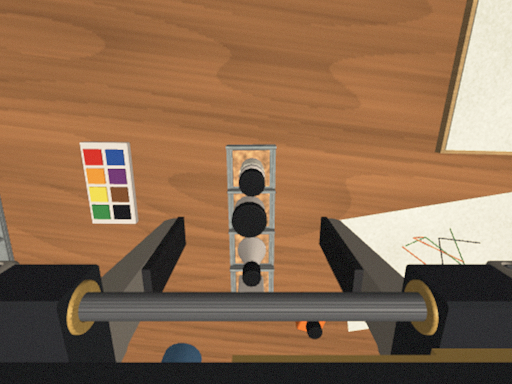

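Wrist view: image down is away from the robot. The tall cap is at (252,181), the squat lid at (249,218), the cone cap at (251,273) and the orange decoy at (313,328). Next I'll cross-check positions with this view.

```bash
python3 - <<'E'
from h import *
c=snap('wrist','w2')
im=c['pixels'].astype(int); m=(im.max(2)<70).astype(np.uint8); m[:150]=0; m[300:]=0;m[:,:215]=0;m[:,290:]=0
n,l,s,ce=cv2.connectedComponentsWithStats(m)
for i in range(1,n):
    if s[i,4]>60: print(s[i],ce[i].round(1),[ray(c,*ce[i],z)[:2].round(4).tolist() for z in (.085,.048,.076)])
togo([.479,.188,.055],.125)
E
```

```text
[244 166  25  28 558] [255.9 179.5] [[0.4785, 0.187], [0.4878, 0.1886], [0.4808, 0.1874]]
[236 200  34  35 969] [252.7 217. ] [[0.5244, 0.1891], [0.5393, 0.191], [0.528, 0.1896]]
[246 259  19  25 375] [255.1 271.4] [[0.5968, 0.2013], [0.6207, 0.2046], [0.6026, 0.2021]]
[215 293  75   5 355] [252.1 294.9] [[0.6317, 0.2018], [0.6599, 0.2052], [0.6386, 0.2026]]
t 1.7 pos [0.4803 0.1866 0.2335] w 0.0919 q6 -1.322 tilt [ 9.0e-04 -1.2e-03 -1.0e+00]
tool y [-0.993 -0.12  -0.001] z [-0.12   0.993 -0.001]
world yaw err 0.0048 spin -0.0048
shift after spin [0.1785 0.0012 0.0017]
shift now [0.1785 0.0012 0.0017]
```

>>> servo_tool(
  rows=[
    {"delta_pos":[0.045,0,0],"spin":0},
    {"delta_pos":[0.045,0,0],"spin":0},
    {"delta_pos":[0.045,0,0],"spin":0},
    {"delta_pos":[0.0435,0,0],"spin":0},
    {"delta_pos":[0,0,0],"spin":0},
    {"delta_pos":[0,0,0],"spin":0},
  ],
)

```text
clock: 2.45
tool_pos: [0.4784, 0.1909, 0.0562]
eef_rot: [-0.468, 0.53, -0.468, -0.53]
ft_force: [-0.4, 0.9, -0.3]
width: 0.0916
```

>>> servo_tool(
  rows=[
    {"delta_pos":[0,0,0],"spin":0},
    {"delta_pos":[0,0,0],"spin":0},
    {"delta_pos":[0,0,0],"spin":0},
    {"delta_pos":[0,0,0],"spin":0},
    {"delta_pos":[0,0,0],"spin":0},
    {"delta_pos":[0,0,0],"spin":0},
    {"delta_pos":[0,0,0],"spin":0},
    {"delta_pos":[0,0,0],"spin":0},
  ],
  jaw=255,
  squeeze=20,
)

```text
clock: 3.45
tool_pos: [0.4779, 0.1903, 0.055]
eef_rot: [0.468, -0.53, 0.468, 0.53]
ft_force: [0.1, -0.4, -0.6]
width: 0.0315
```

```bash
python3 - <<'E'
from h import *
c=snap('side','s1'); cv2.imwrite('pics/s1c.png',cv2.resize(cv2.imread('pics/s1.png')[130:300,140:360],None,fx=3,fy=3))
togo([.6668,-.2032,.2],.0702)
E
```

```text
t 3.5 pos [0.4779 0.1903 0.055 ] w 0.0316 q6 -1.319 tilt [-2.e-04 -1.e-04 -1.e+00]
tool y [-0.992 -0.124  0.   ] z [-0.124  0.992 -0.   ]
world yaw err -0.054 spin 0.054
shift after spin [-0.145  -0.1608 -0.4058]
shift now [-0.145  -0.1387 -0.4139]
```

View pics/s1c.png

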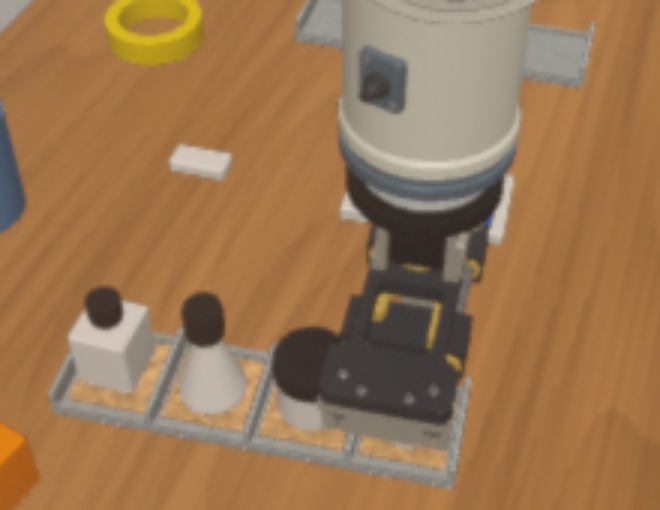

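>>> servo_tool(
  rows=[
    {"delta_pos":[-0.02,0,0],"spin":0},
    {"delta_pos":[-0.04,0,0],"spin":0},
    {"delta_pos":[-0.04,0,0],"spin":0},
    {"delta_pos":[-0.03,0,0],"spin":0.054},
    {"delta_pos":[0,-0.008,-0.02],"spin":0},
    {"delta_pos":[0,-0.016,-0.04],"spin":0},
    {"delta_pos":[0,-0.02,-0.05],"spin":0},
    {"delta_pos":[0,-0.02,-0.05],"spin":0},
    {"delta_pos":[0,-0.02,-0.05],"spin":0},
    {"delta_pos":[0,-0.02,-0.05],"spin":0},
    {"delta_pos":[0,-0.02,-0.05],"spin":0},
    {"delta_pos":[0,-0.02,-0.05],"spin":0},
  ],
)

```text
clock: 5.0
tool_pos: [0.6473, -0.1603, 0.1849]
eef_rot: [0.482, -0.517, 0.482, 0.517]
ft_force: [0.1, 1.0, -1.2]
width: 0.0315
```

>>> servo_tool(
  rows=[
    {"delta_pos":[0,-0.012,-0.03],"spin":0},
    {"delta_pos":[0,-0.005,-0.016],"spin":0},
    {"delta_pos":[0,0,0],"spin":0},
    {"delta_pos":[0,0,0],"spin":0},
  ],
)

```text
clock: 5.5
tool_pos: [0.6665, -0.2021, 0.185]
eef_rot: [0.482, -0.517, 0.482, 0.518]
ft_force: [0.0, -0.1, -0.7]
width: 0.0315
```

```bash
python3 - <<'E'
from h import *
c=snap('wrist','w3'); 
togo([.6668,-.2032,.051],.0702)
c=snap('top','t3')
E
```

```text
t 5.55 pos [ 0.6666 -0.202   0.1851] w 0.0315 q6 -1.939 tilt [-5.e-04  4.e-04 -1.e+00]
tool y [-0.997 -0.071  0.   ] z [-0.071  0.997  0.   ]
world yaw err -0.001 spin 0.001
shift after spin [ 0.1341 -0.0002 -0.0013]
shift now [ 0.1341 -0.0002 -0.0013]
```

View pics/w3.png

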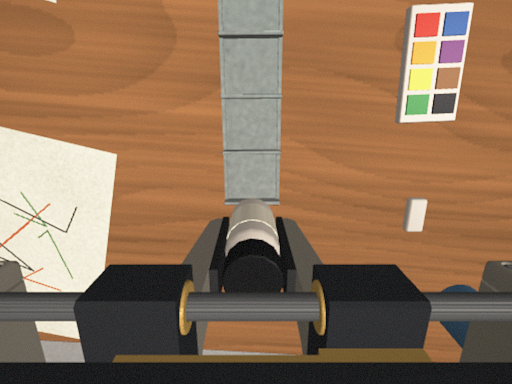

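View pics/t3.png

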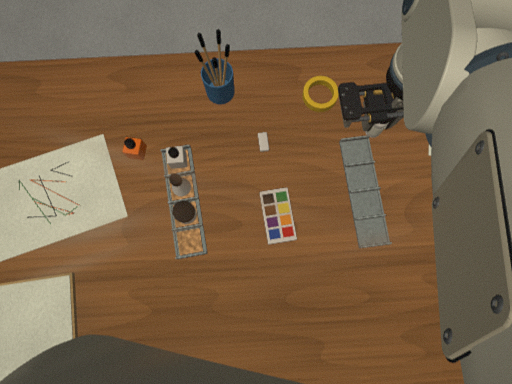

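```bash
python3 - <<'E'
from h import *
c=dict(np.load('pics/w3.npz'))
for v,u0,u1 in [(36,220,282),(97,222,281),(150,223,280),(201,225,279)]:
    print(ray(c,(u0+u1)/2,v,.022).round(4), np.linalg.norm(ray(c,u0,v,.022)-ray(c,u1,v,.022)).round(3))
t=np.array([.574,-.2098]); 
for x in (-.062,0,.062,.124): print(t+x*np.array([np.cos(.0702),np.sin(.0702)]))
E
```

```text
[ 0.5144 -0.215   0.022 ] 0.064
[ 0.574  -0.2102  0.022 ] 0.065
[ 0.6319 -0.206   0.022 ] 0.066
[ 0.6937 -0.201   0.022 ] 0.066
[ 0.51215271 -0.21414883]
[ 0.574  -0.2098]
[ 0.63584729 -0.20545117]
[ 0.69769459 -0.20110235]
```

>>> servo_tool(
  rows=[
    {"delta_pos":[0.03,0.0015,-0.001],"spin":0},
    {"delta_pos":[0.04,0,0],"spin":0},
    {"delta_pos":[0.03,0,0],"spin":0},
    {"delta_pos":[0.02,0,0],"spin":0},
    {"delta_pos":[0.008,0,0],"spin":0},
    {"delta_pos":[0.0055,0,0],"spin":0},
    {"delta_pos":[0,0,0],"spin":0},
    {"delta_pos":[0,0,0],"spin":0},
  ],
)

```text
clock: 6.6
tool_pos: [0.6661, -0.2046, 0.0525]
eef_rot: [-0.482, 0.518, -0.482, -0.517]
ft_force: [0.4, -0.4, -0.7]
width: 0.0313
```

>>> servo_tool(
  rows=[
    {"delta_pos":[0,0,0],"spin":0},
    {"delta_pos":[0,0,0],"spin":0},
    {"delta_pos":[0,0,0],"spin":0},
    {"delta_pos":[0,0,0],"spin":0},
    {"delta_pos":[0,0,0],"spin":0},
  ],
  jaw=0,
)

```text
clock: 7.22
tool_pos: [0.6656, -0.2044, 0.0515]
eef_rot: [0.482, -0.517, 0.482, 0.517]
ft_force: [0.0, -0.2, 0.3]
width: 0.0792
```

>>> servo_tool(
  rows=[
    {"delta_pos":[-0.03,0,0],"spin":0},
    {"delta_pos":[-0.05,0,0],"spin":0},
    {"delta_pos":[-0.06,0,0],"spin":0},
    {"delta_pos":[0,0,0],"spin":0},
  ],
)

```text
clock: 7.72
tool_pos: [0.6686, -0.2054, 0.1975]
eef_rot: [-0.484, 0.52, -0.481, -0.514]
ft_force: [-0.3, -1.0, 0.2]
width: 0.0918
```

```bash
python3 - <<'E'
from h import *
c=snap('wrist','w4'); snap('side','s4')
togo([.540,.1925,.2],.125)
E
```

```text
t 7.83 pos [ 0.6657 -0.2045  0.192 ] w 0.0917 q6 -1.941 tilt [ 1.e-03 -3.e-04 -1.e+00]
tool y [-0.998 -0.07  -0.001] z [-0.07   0.998 -0.   ]
world yaw err 0.0548 spin -0.0548
shift after spin [-0.0082  0.0752  0.4095]
shift now [-0.0083  0.0975  0.4048]
```

View pics/w4.png

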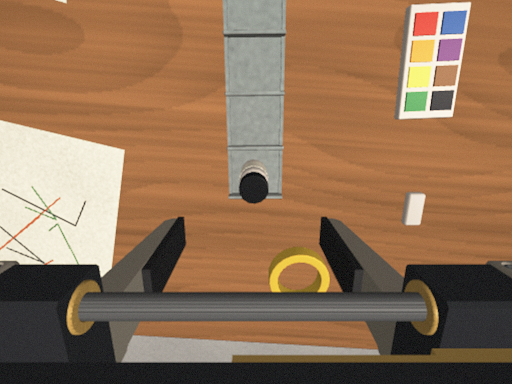

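View pics/s4.png

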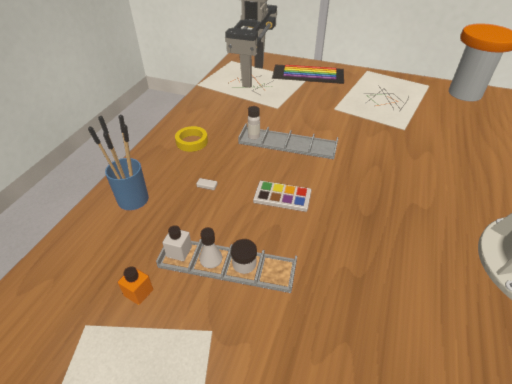

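The tall bottle is in the far slot, upright, seen at (254,123) in the side view. Next is the squat jar.

>>> servo_tool(
  rows=[
    {"delta_pos":[0,0,0],"spin":-0.055},
    {"delta_pos":[0,0.008,0.04],"spin":0},
    {"delta_pos":[0,0.01,0.055],"spin":0},
    {"delta_pos":[0,0.01,0.055],"spin":0},
    {"delta_pos":[0,0.01,0.055],"spin":0},
    {"delta_pos":[0,0.01,0.055],"spin":0},
    {"delta_pos":[0,0.01,0.055],"spin":0},
    {"delta_pos":[0,0.009,0.05],"spin":0},
    {"delta_pos":[0,0.006,0.03],"spin":0},
    {"delta_pos":[0,0.002,0.0145],"spin":0},
    {"delta_pos":[0,0,0],"spin":0},
    {"delta_pos":[0,0,0],"spin":0},
  ],
)

```text
clock: 9.32
tool_pos: [0.5402, 0.1914, 0.1911]
eef_rot: [0.468, -0.53, 0.468, 0.53]
ft_force: [0.1, -0.7, -0.7]
width: 0.0917
```

```bash
python3 - <<'E'
from h import *
c=snap('wrist','w5')
im=c['pixels'].astype(int); m=(im.max(2)<70).astype(np.uint8); m[:100]=0; m[285:]=0;m[:,:215]=0;m[:,290:]=0
n,l,s,ce=cv2.connectedComponentsWithStats(m)
for i in range(1,n):
    if s[i,4]>60: print(s[i],ce[i].round(1),[ray(c,*ce[i],z)[:2].round(4).tolist() for z in (.048,.076,.068)])
togo([.540,.1925,.041],.125)
E
```

```text
[ 232  162   42   42 1376] [252.6 182.7] [[0.5392, 0.1909], [0.5319, 0.1899], [0.534, 0.1902]]
[245 233  22  28 511] [255.5 246.7] [[0.6175, 0.2044], [0.6028, 0.2022], [0.607, 0.2028]]
t 9.38 pos [0.5403 0.1913 0.1913] w 0.0919 q6 -1.357 tilt [-4.e-04 -5.e-04 -1.e+00]
tool y [-0.992 -0.124  0.   ] z [-0.124  0.992 -0.   ]
world yaw err 0.0009 spin -0.0009
shift after spin [1.503e-01 1.000e-04 1.300e-03]
shift now [1.503e-01 1.000e-04 1.300e-03]
```

View pics/w5.png

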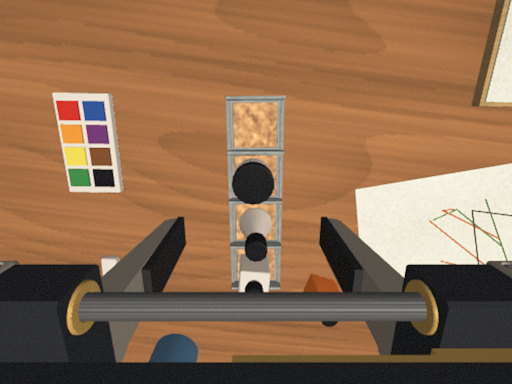

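Lid at (253,183), centred between the fingers, which matches the estimate to about 1 mm. Descending.

>>> servo_tool(
  rows=[
    {"delta_pos":[0.03,0,0.0005],"spin":0},
    {"delta_pos":[0.045,0,0],"spin":0},
    {"delta_pos":[0.045,0,0],"spin":0},
    {"delta_pos":[0.03,0,0],"spin":0},
    {"delta_pos":[0,0,0],"spin":0},
    {"delta_pos":[0,0,0],"spin":0},
  ],
)

```text
clock: 10.12
tool_pos: [0.5409, 0.1926, 0.0426]
eef_rot: [-0.468, 0.53, -0.468, -0.53]
ft_force: [0.1, 0.7, 0.6]
width: 0.0915
```

>>> servo_tool(
  rows=[
    {"delta_pos":[0,0,0],"spin":0},
    {"delta_pos":[0,0,0],"spin":0},
    {"delta_pos":[0,0,0],"spin":0},
    {"delta_pos":[0,0,0],"spin":0},
    {"delta_pos":[0,0,0],"spin":0},
    {"delta_pos":[0,0,0],"spin":0},
    {"delta_pos":[0,0,0],"spin":0},
  ],
  jaw=255,
  squeeze=25,
)

```text
clock: 11.0
tool_pos: [0.54, 0.193, 0.0416]
eef_rot: [0.468, -0.53, 0.468, 0.53]
ft_force: [-1.4, -0.4, 3.1]
width: 0.0468
```

```bash
python3 - <<'E'
from h import *
togo([.604,-.2076,.2],.0702)
E
```

```text
t 11.0 pos [0.54   0.193  0.0416] w 0.0468 q6 -1.355 tilt [-1.e-04 -0.e+00 -1.e+00]
tool y [-0.992 -0.125  0.   ] z [-0.125  0.992  0.   ]
world yaw err -0.055 spin 0.055
shift after spin [-0.1584 -0.0357 -0.4041]
shift now [-0.1584 -0.0135 -0.4054]
```

>>> servo_tool(
  rows=[
    {"delta_pos":[-0.02,0,0],"spin":0},
    {"delta_pos":[-0.04,0,0],"spin":0},
    {"delta_pos":[-0.05,0,0],"spin":0},
    {"delta_pos":[-0.03,0,0],"spin":0.055},
    {"delta_pos":[0,-0.002,-0.02],"spin":0},
    {"delta_pos":[0,-0.004,-0.04],"spin":0},
    {"delta_pos":[0,-0.005,-0.055],"spin":0},
    {"delta_pos":[0,-0.005,-0.055],"spin":0},
    {"delta_pos":[0,-0.005,-0.055],"spin":0},
    {"delta_pos":[0,-0.005,-0.055],"spin":0},
    {"delta_pos":[0,-0.005,-0.055],"spin":0},
    {"delta_pos":[0,-0.003,-0.04],"spin":0},
  ],
)

```text
clock: 12.5
tool_pos: [0.5989, -0.1818, 0.1795]
eef_rot: [0.482, -0.516, 0.483, 0.518]
ft_force: [0.7, -0.1, -1.2]
width: 0.0466
```

>>> servo_tool(
  rows=[
    {"delta_pos":[0,-0.0015,-0.024],"spin":0},
    {"delta_pos":[0,0,-0.005],"spin":0},
    {"delta_pos":[0,0,0],"spin":0},
    {"delta_pos":[0,0,0],"spin":0},
    {"delta_pos":[0,0,0],"spin":0},
  ],
)

```text
clock: 13.12
tool_pos: [0.6038, -0.2064, 0.1817]
eef_rot: [-0.482, 0.518, -0.482, -0.518]
ft_force: [-0.0, -0.3, 0.3]
width: 0.0465
```

```bash
python3 - <<'E'
from h import *
togo([.604,-.2076,.0385],.0702)
snap('wrist','w6')
E
```

```text
t 13.12 pos [ 0.6038 -0.2064  0.1817] w 0.0465 q6 -1.974 tilt [ 1.e-04  1.e-04 -1.e+00]
tool y [-0.997 -0.072 -0.   ] z [-0.072  0.997  0.   ]
world yaw err -0.0014 spin 0.0014
shift after spin [ 1.432e-01 -1.000e-04 -1.200e-03]
shift now [ 1.432e-01 -1.000e-04 -1.200e-03]
```

View pics/w6.png

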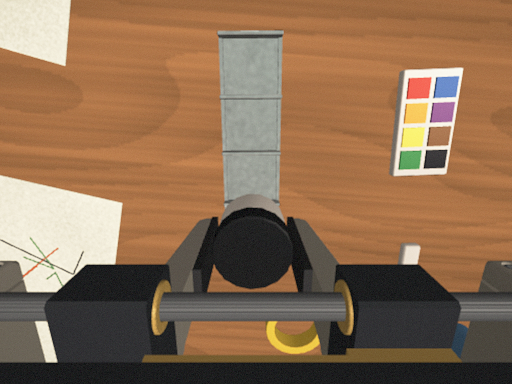

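```bash
python3 - <<'E'
from h import *
c=dict(np.load('pics/w6.npz'))
for v,u0,u1 in [(34,219,283),(97.5,221,281),(151,222,280),(202,223,280)]:
    print(ray(c,(u0+u1)/2,v,.022).round(4))
t=np.array([.574,-.2098])
for x in (-.124,-.062,0,.062): print((t+x*np.array([np.cos(.0702),np.sin(.0702)])).round(4))
E
```

```text
[ 0.4509 -0.2196  0.022 ]
[ 0.5122 -0.2152  0.022 ]
[ 0.5701 -0.211   0.022 ]
[ 0.6314 -0.206   0.022 ]
[ 0.4503 -0.2185]
[ 0.5122 -0.2141]
[ 0.574  -0.2098]
[ 0.6358 -0.2055]
```

>>> servo_tool(
  rows=[
    {"delta_pos":[0.03,0.001,-0.001],"spin":0},
    {"delta_pos":[0.045,0,0],"spin":0},
    {"delta_pos":[0.035,0,0],"spin":0},
    {"delta_pos":[0.02,0,0],"spin":0},
    {"delta_pos":[0.008,0,0],"spin":0},
    {"delta_pos":[0.005,0,0],"spin":0},
    {"delta_pos":[0,0,0],"spin":0},
    {"delta_pos":[0,0,0],"spin":0},
  ],
)

```text
clock: 14.18
tool_pos: [0.6034, -0.2088, 0.0395]
eef_rot: [-0.482, 0.518, -0.482, -0.517]
ft_force: [0.3, 0.3, -1.4]
width: 0.0464
```

>>> servo_tool(
  rows=[
    {"delta_pos":[0,0,0],"spin":0},
    {"delta_pos":[0,0,0],"spin":0},
    {"delta_pos":[0,0,0],"spin":0},
    {"delta_pos":[0,0,0],"spin":0},
    {"delta_pos":[0,0,0],"spin":0},
  ],
  jaw=0,
)

```text
clock: 14.8
tool_pos: [0.6028, -0.2086, 0.0386]
eef_rot: [0.482, -0.517, 0.482, 0.517]
ft_force: [0.0, -0.7, 0.9]
width: 0.0919
```

>>> servo_tool(
  rows=[
    {"delta_pos":[-0.03,0,0],"spin":0},
    {"delta_pos":[-0.05,0,0],"spin":0},
    {"delta_pos":[-0.06,0,0],"spin":0},
    {"delta_pos":[-0.02,0,0],"spin":0},
    {"delta_pos":[0,0,0],"spin":0},
  ],
)

```text
clock: 15.42
tool_pos: [0.6034, -0.2088, 0.1997]
eef_rot: [-0.482, 0.518, -0.482, -0.516]
ft_force: [0.1, -0.5, -0.7]
width: 0.0923
```

```bash
python3 - <<'E'
from h import *
c=snap('wrist','w7')
togo([.6025,.2025,.2],.125)
E
```

```text
t 15.47 pos [ 0.6025 -0.2085  0.1979] w 0.0917 q6 -1.976 tilt [-3.e-04  1.e-04 -1.e+00]
tool y [-0.998 -0.07   0.   ] z [-0.07   0.998  0.   ]
world yaw err 0.0548 spin -0.0548
shift after spin [-0.002  -0.0513  0.4078]
shift now [-0.002  -0.0288  0.41  ]
```

View pics/w7.png

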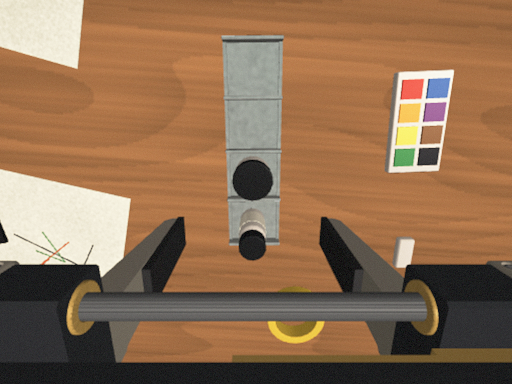

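The jar is in its slot at (253,180), with the tall bottle beyond it. Now the cone bottle.

>>> servo_tool(
  rows=[
    {"delta_pos":[0,0,0],"spin":-0.055},
    {"delta_pos":[0,-0.005,0.04],"spin":0},
    {"delta_pos":[0,-0.007,0.055],"spin":0},
    {"delta_pos":[0,-0.007,0.055],"spin":0},
    {"delta_pos":[0,-0.007,0.055],"spin":0},
    {"delta_pos":[0,-0.007,0.055],"spin":0},
    {"delta_pos":[0,-0.007,0.055],"spin":0},
    {"delta_pos":[0,-0.006,0.05],"spin":0},
    {"delta_pos":[0,-0.004,0.03],"spin":0},
    {"delta_pos":[0,-0.001,0.013],"spin":0},
    {"delta_pos":[0,0,0],"spin":0},
    {"delta_pos":[0,0,0],"spin":0},
  ],
)

```text
clock: 16.98
tool_pos: [0.6023, 0.2012, 0.1979]
eef_rot: [0.468, -0.53, 0.468, 0.53]
ft_force: [0.3, -0.3, 0.3]
width: 0.0921
```

```bash
python3 - <<'E'
from h import *
c=snap('wrist','w8')
im=c['pixels'].astype(int); m=(im.max(2)<70).astype(np.uint8); m[:100]=0; m[285:]=0;m[:,:215]=0;m[:,290:]=0
n,l,s,ce=cv2.connectedComponentsWithStats(m)
for i in range(1,n):
    if s[i,4]>60: print(s[i],ce[i].round(1),[ray(c,*ce[i],z)[:2].round(4).tolist() for z in (.076,.068)])
togo([.6025,.2025,.078],.125)
E
```

```text
[243 177  22  26 476] [253.5 189.4] [[0.6028, 0.2019], [0.6051, 0.2022]]
[243 231  18  22 320] [251.7 241.2] [[0.6621, 0.2075], [0.6662, 0.208]]
t 17.02 pos [0.6024 0.2012 0.1982] w 0.0917 q6 -1.375 tilt [-6.e-04 -5.e-04 -1.e+00]
tool y [-0.992 -0.124  0.001] z [-0.124  0.992 -0.   ]
world yaw err 0.0009 spin -0.0009
shift after spin [ 0.1202 -0.0003  0.0013]
shift now [ 0.1202 -0.0003  0.0013]
```

View pics/w8.png

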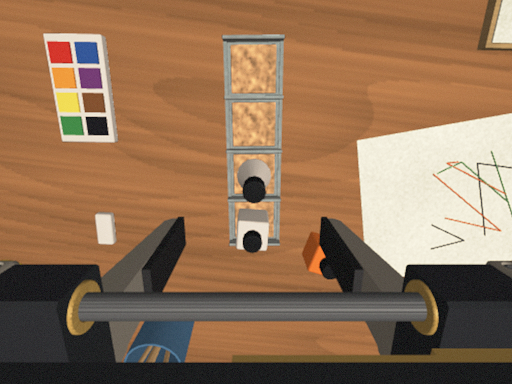

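Cone cap at (254,189), world (0.603,0.202). It lines up with the fingers.

>>> servo_tool(
  rows=[
    {"delta_pos":[0.03,0,0.0005],"spin":0},
    {"delta_pos":[0.045,0,0],"spin":0},
    {"delta_pos":[0.03,0,0],"spin":0},
    {"delta_pos":[0.015,0,0],"spin":0},
    {"delta_pos":[0,0,0],"spin":0},
    {"delta_pos":[0,0,0],"spin":0},
  ],
)

```text
clock: 17.77
tool_pos: [0.6034, 0.2031, 0.0799]
eef_rot: [-0.468, 0.531, -0.467, -0.53]
ft_force: [-0.4, -0.3, -0.5]
width: 0.0924
```

>>> servo_tool(
  rows=[
    {"delta_pos":[0,0,0],"spin":0},
    {"delta_pos":[0,0,0],"spin":0},
    {"delta_pos":[0,0,0],"spin":0},
    {"delta_pos":[0,0,0],"spin":0},
    {"delta_pos":[0,0,0],"spin":0},
    {"delta_pos":[0,0,0],"spin":0},
    {"delta_pos":[0,0,0],"spin":0},
    {"delta_pos":[0,0,0],"spin":0},
  ],
  jaw=255,
  squeeze=25,
)

```text
clock: 18.77
tool_pos: [0.6024, 0.2031, 0.0785]
eef_rot: [0.468, -0.53, 0.468, 0.53]
ft_force: [-0.6, 0.3, -0.4]
width: 0.0232
```

```bash
python3 - <<'E'
from h import *
togo([.542,-.2125,.22],.0702)
E
```

```text
t 18.77 pos [0.6024 0.2031 0.0785] w 0.0232 q6 -1.373 tilt [-1.e-04 -0.e+00 -1.e+00]
tool y [-0.992 -0.125  0.   ] z [-0.125  0.992 -0.   ]
world yaw err -0.055 spin 0.055
shift after spin [-0.1415  0.0894 -0.4103]
shift now [-0.1415  0.1118 -0.4048]
```

>>> servo_tool(
  rows=[
    {"delta_pos":[-0.02,0,0],"spin":0},
    {"delta_pos":[-0.04,0,0],"spin":0},
    {"delta_pos":[-0.04,0,0],"spin":0},
    {"delta_pos":[-0.03,0,0],"spin":0.055},
    {"delta_pos":[0,0.004,-0.02],"spin":0},
    {"delta_pos":[0,0.009,-0.04],"spin":0},
    {"delta_pos":[0,0.012,-0.055],"spin":0},
    {"delta_pos":[0,0.012,-0.055],"spin":0},
    {"delta_pos":[0,0.012,-0.055],"spin":0},
    {"delta_pos":[0,0.012,-0.055],"spin":0},
    {"delta_pos":[0,0.011,-0.052],"spin":0},
    {"delta_pos":[0,0.009,-0.042],"spin":0},
  ],
)

```text
clock: 20.27
tool_pos: [0.5459, -0.1783, 0.2078]
eef_rot: [0.482, -0.517, 0.483, 0.518]
ft_force: [0.5, 0.2, -0.3]
width: 0.0236
```

>>> servo_tool(
  rows=[
    {"delta_pos":[0,0.006,-0.025],"spin":0},
    {"delta_pos":[0,0.0025,-0.012],"spin":0},
    {"delta_pos":[0,0,0],"spin":0},
    {"delta_pos":[0,0,0],"spin":0},
    {"delta_pos":[0,0,0],"spin":0},
  ],
)

```text
clock: 20.9
tool_pos: [0.5421, -0.2123, 0.2085]
eef_rot: [0.482, -0.517, 0.482, 0.518]
ft_force: [0.3, 0.5, -1.5]
width: 0.0231
```

```bash
python3 - <<'E'
from h import *
togo([.542,-.2125,.0755],.0702)
snap('wrist','w9');snap('side','s9')
E
```

```text
t 20.9 pos [ 0.5421 -0.2123  0.2085] w 0.0231 q6 -2.018 tilt [-2.e-04  2.e-04 -1.e+00]
tool y [-0.997 -0.071  0.   ] z [-0.071  0.997  0.   ]
world yaw err -0.0013 spin 0.0013
shift after spin [ 1.33e-01  1.00e-04 -3.00e-04]
shift now [ 1.33e-01  1.00e-04 -3.00e-04]
```

View pics/w9.png

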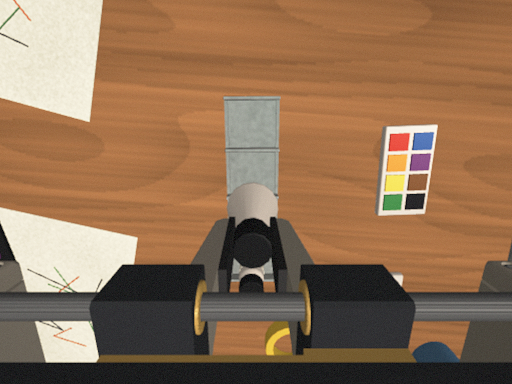

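View pics/s9.png

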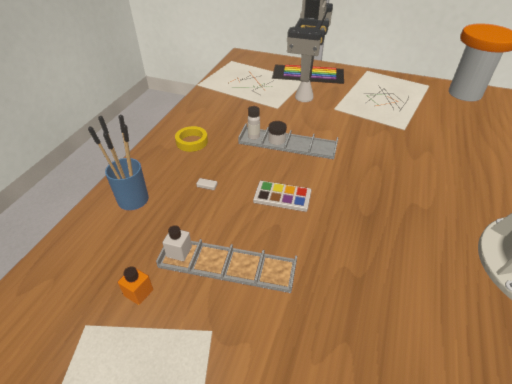

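The cone hangs upright at (305,90) in the side view. Lowering it into the third slot.

>>> servo_tool(
  rows=[
    {"delta_pos":[0.03,0,0],"spin":0},
    {"delta_pos":[0.04,0,0],"spin":0},
    {"delta_pos":[0.03,0,0],"spin":0},
    {"delta_pos":[0.02,0,0],"spin":0},
    {"delta_pos":[0.008,0,0],"spin":0},
    {"delta_pos":[0.0045,0,0],"spin":0},
    {"delta_pos":[0,0,0],"spin":0},
    {"delta_pos":[0,0,0],"spin":0},
  ],
)

```text
clock: 22.0
tool_pos: [0.5425, -0.2134, 0.0769]
eef_rot: [-0.482, 0.518, -0.482, -0.517]
ft_force: [-0.2, 0.1, -0.5]
width: 0.0237
```

>>> servo_tool(
  rows=[
    {"delta_pos":[0,0,0],"spin":0},
    {"delta_pos":[0,0,0],"spin":0},
    {"delta_pos":[0,0,0],"spin":0},
    {"delta_pos":[0,0,0],"spin":0},
    {"delta_pos":[0,0,0],"spin":0},
  ],
  jaw=0,
)

```text
clock: 22.62
tool_pos: [0.5419, -0.2132, 0.0761]
eef_rot: [0.482, -0.517, 0.482, 0.517]
ft_force: [-0.5, -0.9, -0.5]
width: 0.0714
```

>>> servo_tool(
  rows=[
    {"delta_pos":[-0.03,0,0],"spin":0},
    {"delta_pos":[-0.05,0,0],"spin":0},
    {"delta_pos":[-0.05,0,0],"spin":0},
    {"delta_pos":[0,0,0],"spin":0},
    {"delta_pos":[0,0,0],"spin":0},
  ],
)

```text
clock: 23.25
tool_pos: [0.5415, -0.213, 0.2056]
eef_rot: [0.482, -0.517, 0.482, 0.517]
ft_force: [-0.1, -0.6, -0.8]
width: 0.0925
```

```bash
python3 - <<'E'
from h import *
c=snap('wrist','w10')
togo([.667,.208,.2],.05)
# square yaw from earlier wrist view w8
c=dict(np.load('pics/w8.npz'));b=cv2.imread('pics/w8.png')
cv2.imwrite('pics/w8c.png',cv2.resize(b[195:275,215:345],None,fx=6,fy=6,interpolation=cv2.INTER_CUBIC))
E
```

```text
t 23.3 pos [ 0.5412 -0.2129  0.2049] w 0.0917 q6 -2.018 tilt [-1.8e-03  7.0e-04 -1.0e+00]
tool y [-0.998 -0.07   0.002] z [-0.07   0.998  0.001]
world yaw err -0.0202 spin 0.0202
shift after spin [ 0.005  -0.1467  0.4141]
shift now [ 0.0049 -0.1551  0.411 ]
```

View pics/w10.png

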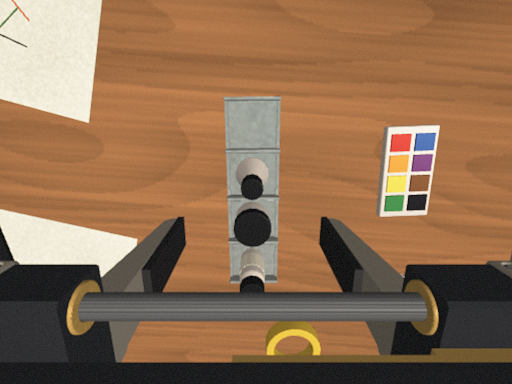

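View pics/w8c.png

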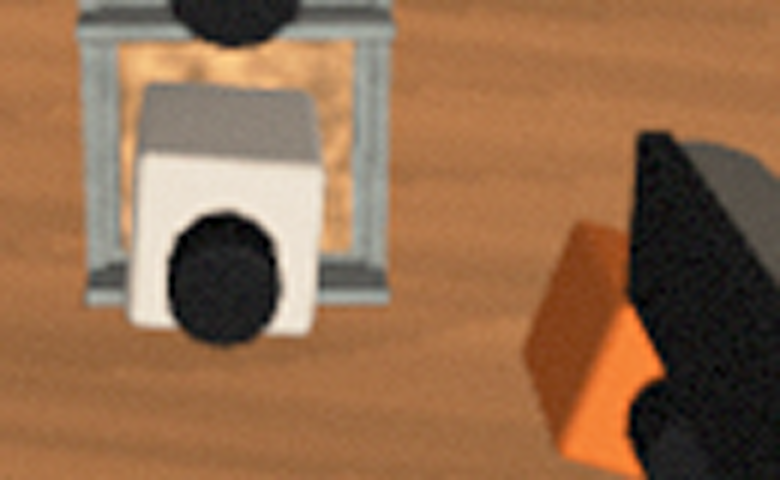

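Two things have the square shape: a white one in the rack at (252,228) in the wrist view, and an orange one outside it at (318,260). The white one in the rack is the bottle meant, as the enlarged crop confirms. The cone stands in its slot at (252,180).

```bash
python3 - <<'E'
from h import *
c=dict(np.load('pics/w8.npz'))
q=[(137,153),(322,165),(306,336),(130,325)]
P=np.array([ray(c,215+(x+.5)/6-.5,195+(y+.5)/6-.5,.056)[:2] for x,y in q]);print(P.round(4),P.mean(0))
for a,b in [(0,1),(3,2),(0,3),(1,2)]:
    d=P[b]-P[a]; print(np.linalg.norm(d).round(4), ((np.arctan2(d[1],d[0])+np.pi/4)%(np.pi/2)-np.pi/4).round(3))
o=[(582,222),(525,352),(560,458)]
print([ray(c,215+x/6,195+y/6,z)[:2].round(4).tolist() for (x,y),z in zip(o,(.0,.0,.046))], ray(c,215+630/6,195+300/6,.046)[:2])
togo([.667,.208,.2],.057)
E
```

```text
[[0.6475 0.1889]
 [0.6455 0.2247]
 [0.6824 0.2268]
 [0.6844 0.1916]] [0.66494895 0.20798733]
0.0359 0.056
0.0352 0.057
0.0369 0.073
0.0369 0.056
[[0.6757, 0.294], [0.7107, 0.2868], [0.71, 0.2859]] [0.67176009 0.29342919]
t 23.3 pos [ 0.5412 -0.2129  0.2049] w 0.0917 q6 -2.018 tilt [-1.8e-03  7.0e-04 -1.0e+00]
tool y [-0.998 -0.07   0.002] z [-0.07   0.998  0.001]
world yaw err -0.0132 spin 0.0132
shift after spin [ 0.0049 -0.1496  0.413 ]
shift now [ 0.0049 -0.1551  0.411 ]
```

>>> servo_tool(
  rows=[
    {"delta_pos":[0,0,0],"spin":0.01},
    {"delta_pos":[0,-0.014,0.04],"spin":0},
    {"delta_pos":[0,-0.02,0.055],"spin":0},
    {"delta_pos":[0,-0.02,0.055],"spin":0},
    {"delta_pos":[0,-0.02,0.055],"spin":0},
    {"delta_pos":[0,-0.02,0.055],"spin":0},
    {"delta_pos":[0,-0.02,0.055],"spin":0},
    {"delta_pos":[0,-0.018,0.05],"spin":0},
    {"delta_pos":[0,-0.011,0.03],"spin":0},
    {"delta_pos":[0,-0.0055,0.018],"spin":0},
    {"delta_pos":[0,0,0],"spin":0},
    {"delta_pos":[0,0,0],"spin":0},
  ],
  jaw=70,
)

```text
clock: 24.8
tool_pos: [0.665, 0.2067, 0.2057]
eef_rot: [0.485, -0.515, 0.485, 0.515]
ft_force: [-1.0, 0.3, -0.8]
width: 0.0668
```

```bash
python3 - <<'E'
from h import *
c=snap('wrist','w11')
togo([.666,.208,.042],.06)
E
```

```text
t 24.85 pos [0.6651 0.2066 0.2059] w 0.0665 q6 -1.331 tilt [-6.e-04 -5.e-04 -1.e+00]
tool y [-0.998 -0.059  0.001] z [-0.059  0.998 -0.   ]
world yaw err 0.0009 spin -0.0009
shift after spin [ 0.1639 -0.0011  0.0014]
shift now [ 0.1639 -0.0011  0.0014]
```

View pics/w11.png

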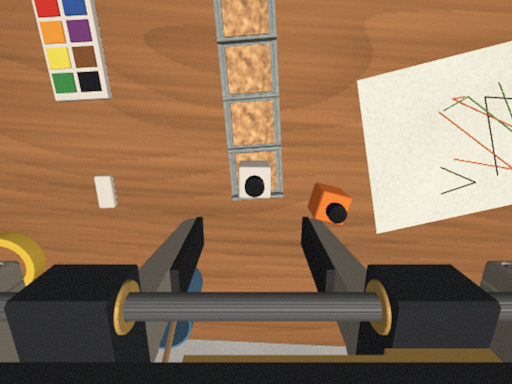

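>>> servo_tool(
  rows=[
    {"delta_pos":[0.03,-0.0005,0.0005],"spin":0},
    {"delta_pos":[0.045,0,0],"spin":0},
    {"delta_pos":[0.045,0,0],"spin":0},
    {"delta_pos":[0.03,0,0],"spin":0},
    {"delta_pos":[0.014,0,0],"spin":0},
    {"delta_pos":[0,0,0],"spin":0},
    {"delta_pos":[0,0,0],"spin":0},
  ],
)

```text
clock: 25.72
tool_pos: [0.6668, 0.2085, 0.0436]
eef_rot: [-0.485, 0.515, -0.484, -0.514]
ft_force: [0.1, 1.2, 0.9]
width: 0.0667
```

>>> servo_tool(
  rows=[
    {"delta_pos":[0,0,0],"spin":0},
    {"delta_pos":[0,0,0],"spin":0},
    {"delta_pos":[0,0,0],"spin":0},
    {"delta_pos":[0,0,0],"spin":0},
    {"delta_pos":[0,0,0],"spin":0},
    {"delta_pos":[0,0,0],"spin":0},
  ],
  jaw=255,
  squeeze=25,
)

```text
clock: 26.48
tool_pos: [0.666, 0.2087, 0.0425]
eef_rot: [-0.485, 0.515, -0.485, -0.515]
ft_force: [-1.6, 0.2, 5.0]
width: 0.038
```

```bash
python3 - <<'E'
from h import *
togo([.480,-.2165,.2],.0702)
E
```

```text
t 26.48 pos [0.666  0.2087 0.0425] w 0.038 q6 -1.33 tilt [ 4.e-04  2.e-04 -1.e+00]
tool y [-0.998 -0.06  -0.   ] z [-0.06   0.998  0.   ]
world yaw err 0.01 spin -0.01
shift after spin [-0.1577  0.2153 -0.411 ]
shift now [-0.1577  0.2112 -0.4132]
```

>>> servo_tool(
  rows=[
    {"delta_pos":[-0.02,0,0],"spin":0},
    {"delta_pos":[-0.045,0,0],"spin":0},
    {"delta_pos":[-0.055,0,0],"spin":0},
    {"delta_pos":[-0.04,0,0],"spin":-0.01},
    {"delta_pos":[0,0.01,-0.019],"spin":0},
    {"delta_pos":[0,0.02,-0.038],"spin":0},
    {"delta_pos":[0,0.026,-0.05],"spin":0},
    {"delta_pos":[0,0.026,-0.05],"spin":0},
    {"delta_pos":[0,0.026,-0.05],"spin":0},
    {"delta_pos":[0,0.026,-0.05],"spin":0},
    {"delta_pos":[0,0.026,-0.05],"spin":0},
    {"delta_pos":[0,0.026,-0.05],"spin":0},
  ],
)

```text
clock: 27.98
tool_pos: [0.5029, -0.1623, 0.2012]
eef_rot: [0.482, -0.517, 0.483, 0.518]
ft_force: [0.7, -0.6, -1.1]
width: 0.0379
```

>>> servo_tool(
  rows=[
    {"delta_pos":[0,0.019,-0.035],"spin":0},
    {"delta_pos":[0,0.01,-0.019],"spin":0},
    {"delta_pos":[0,0,0],"spin":0},
    {"delta_pos":[0,0,0],"spin":0},
    {"delta_pos":[0,0,0],"spin":0},
  ],
)

```text
clock: 28.6
tool_pos: [0.4802, -0.2158, 0.2018]
eef_rot: [0.482, -0.517, 0.482, 0.518]
ft_force: [-0.3, -0.9, -1.8]
width: 0.0379
```

```bash
python3 - <<'E'
from h import *
togo([.480,-.2165,.0395],.0702)
snap('wrist','w12')
E
```

```text
t 28.6 pos [ 0.4802 -0.2158  0.2018] w 0.0379 q6 -2.067 tilt [-4.e-04  3.e-04 -1.e+00]
tool y [-0.997 -0.071  0.   ] z [-0.071  0.997  0.   ]
world yaw err -0.0009 spin 0.0009
shift after spin [ 0.1623  0.0002 -0.0008]
shift now [ 0.1623  0.0002 -0.0008]
```

View pics/w12.png

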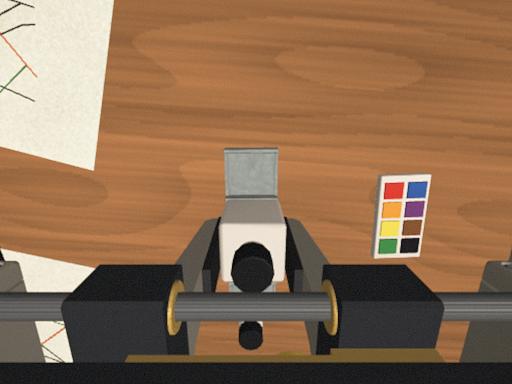

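>>> servo_tool(
  rows=[
    {"delta_pos":[0.03,0,-0.0005],"spin":0},
    {"delta_pos":[0.045,0,0],"spin":0},
    {"delta_pos":[0.04,0,0],"spin":0},
    {"delta_pos":[0.027,0,0],"spin":0},
    {"delta_pos":[0.012,0,0],"spin":0},
    {"delta_pos":[0.008,0,0],"spin":0},
    {"delta_pos":[0,0,0],"spin":0},
    {"delta_pos":[0,0,0],"spin":0},
  ],
)

```text
clock: 29.65
tool_pos: [0.4808, -0.2173, 0.0409]
eef_rot: [-0.482, 0.518, -0.482, -0.517]
ft_force: [0.4, -0.0, -1.5]
width: 0.0382
```

>>> servo_tool(
  rows=[
    {"delta_pos":[0,0,0],"spin":0},
    {"delta_pos":[0,0,0],"spin":0},
    {"delta_pos":[0,0,0],"spin":0},
    {"delta_pos":[0,0,0],"spin":0},
    {"delta_pos":[0,0,0],"spin":0},
  ],
  jaw=0,
)

```text
clock: 30.28
tool_pos: [0.4802, -0.217, 0.0401]
eef_rot: [0.482, -0.517, 0.482, 0.517]
ft_force: [0.5, 0.3, -0.4]
width: 0.0858
```

>>> servo_tool(
  rows=[
    {"delta_pos":[-0.03,0,0],"spin":0},
    {"delta_pos":[-0.05,0,0],"spin":0},
    {"delta_pos":[-0.06,0,0],"spin":0},
    {"delta_pos":[-0.04,0,0],"spin":0},
    {"delta_pos":[0,0.01,0.04],"spin":0},
    {"delta_pos":[0,0.01,0.05],"spin":0},
    {"delta_pos":[0,0.01,0.05],"spin":0},
    {"delta_pos":[0,0.01,0.05],"spin":0},
    {"delta_pos":[0,0,0],"spin":0},
    {"delta_pos":[0,0,0],"spin":0},
  ],
)

```text
clock: 31.52
tool_pos: [0.4273, -0.0305, 0.2203]
eef_rot: [-0.482, 0.518, -0.482, -0.517]
ft_force: [-0.0, -1.0, 0.1]
width: 0.0921
```

```bash
python3 - <<'E'
from h import *
snap('top','t13');snap('side','s13');togo([.48,-.2,.2])
a=cv2.imread('pics/top0.png')
t=cv2.resize(cv2.imread('pics/t13.png')[130:260,320:410],None,fx=4,fy=4,interpolation=cv2.INTER_CUBIC)
s=cv2.resize(cv2.imread('pics/s13.png')[95:165,230:345],None,fx=3.8,fy=3.8,interpolation=cv2.INTER_CUBIC)
o=np.zeros((520,800,3),np.uint8);o[:520,:360]=t;o[:s.shape[0],360:360+s.shape[1]]=s[:,:440];cv2.imwrite('pics/f.png',o)
E
```

```text
t 31.62 pos [ 0.4274 -0.0311  0.2201] w 0.0918 q6 -1.716 tilt [ 3.e-04 -3.e-04 -1.e+00]
tool y [-0.998 -0.069 -0.   ] z [-0.069  0.998 -0.   ]
shift now [ 0.0202 -0.0408 -0.1721]
```

View pics/f.png

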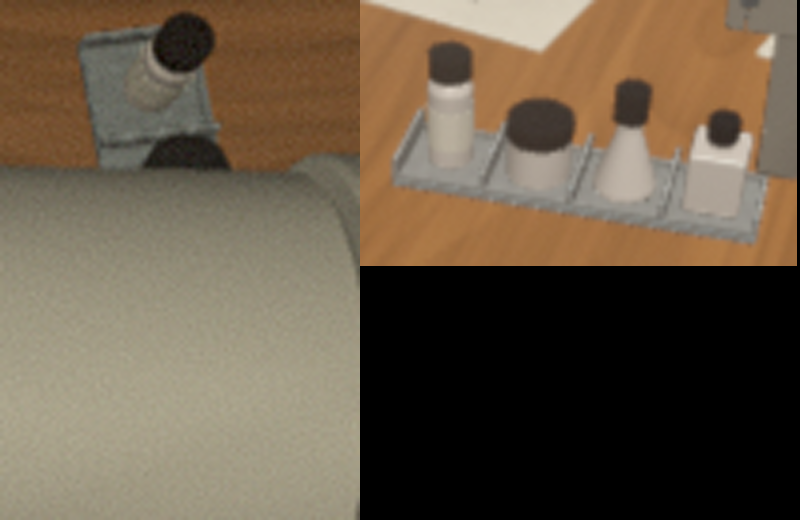

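View pics/t13.png

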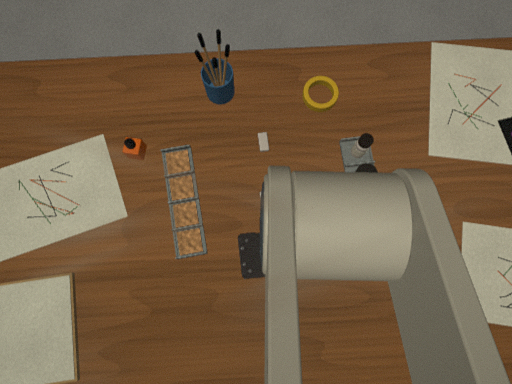

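The side view shows all four bottles upright in their own compartments, far to near: tall, squat, cone, square. The gripper is clear. In the top view the old rack is empty, and the arm hides the near part of the new rack. Handing in.

```bash
python3 - <<'E'
from h import *
print(ctrl.sign_off())
E
```

```text
the job is handed in; nothing more can be done
None
```

All four inks are in the other rack in reverse order. From far to near it now holds the tall bottle, squat jar, cone bottle and square bottle. The orange bottle was not touched, and the job was handed in at about 31.6 s of the 112 s allowed.

**Last checks:** the final side view shows each bottle upright in its own compartment, and the final top view shows the old rack empty. The gripper was open, about 19 cm to the side of the rack and raised.

**Limits of those checks:**
- The arm hid the near part of the new rack in the last top view, so the cone and square bottles were confirmed there by the side view only.
- The cameras' position estimates differed by up to about 4 mm, which the compartments had room for.

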